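Clear the empty tumblers after the tea break

ROBOT

A 7-joint arm with a two-finger parallel gripper is mounted at the origin on the work surface. World frame = base frame: x ahead of the robot, y to its left, z up, the work surface at z = 0. Lengths are in m, angles in rad, forces in N, time in s.
With the tool pointing down it reaches from about 0.35 to 0.9 m from the base axis. Payload 19.9 kg.
Tool frame: the origin (TCP) lies midway between the tips of the shut fingers; the grasp point (between the pads) lies 19 mm behind it; z points along the fingers, y is the line along which they close (so a half turn about z gives the same grasp; the last joint's range is limited). The gripper opens to 94 mm and grips with 3 to 60 N. Pads are 16 mm wide; open, the fingers measure 119 mm over their backs; the gripper's body (75 mm by 177 mm) begins 78 mm behind the grasp point.
Start: joints at [-0.042, 0.417, -0.01, 1.614, 0.005, 1.111, -0.053], TCP at [0.625, 0, 0.205] pointing down, gripper open.
Joint ranges: [-2.81, 2.81], [-0.39, 2.02], [-1.27, 1.25], [0.06, 2.57], [-1.19, 4.33], [0.19, 2], [-2.82, 2.82]. Speed limits (rad/s): [1.89, 1.89, 2.39, 2.39, 3.01, 3.01, 3.01].

INTERFACE

Orientations are given as a rotation vector (axis times angle).
In Python, from workcell import bot, eyes gives the robot as it stands.
- The arm moves only by the tool drive_tool, never from a script. Its argument "steps" is a list of rows, each a list of 3 entries, a list of its own where there are three numbers: the shift along the world's x, y, z in units of 0.3 m (1.0 is 0.3 m), then the turn, a rotation vector about the world's x, y, z in units of 45 degrees (1.0 is 45 degrees), then the finger opening in mm, from 0 to 94. A call has 1 to 10 rows; each row is the pose to reach, as a shift and turn from the pose commanded when the call began; what a row does not reach only later rows make up. A row lasts 1/10 s, in which the tool goes at most 50 mm and 8.59 degrees, less where a joint would pass 70% of its speed; a pose out of reach is approached as far as the arm can. A call with a number of a shift or a turn outside -1 to 1 is refused whole. A call with a gripper value outside its range is refused whole. The fingers move at their own pace and stop on an object; "grip_force" is the grip in N (left out, the last holds). Time passes only in rows, so rows that repeat a pose let the fingers close. It gives the time, the measured TCP pose, the force, the opening and the grip force at its end, in the units of the state.
- bot.get_state(): the state, without advancing time (a new reading comes with each control period).
- eyes.snapshot(name): name is "scene" or "side" or "wrist"; returns (picture, depth): 420x560x3 uint8, red, green, blue; 420x560 float32, m along the optical axis (not along the pixel's ray), 0 where there is no reading.
- eyes.calibration(name): a dict with "mtx" (3x3 intrinsics, pixels), "xyz" and "rotation" of the camera in the world. Camera axes: x right, y down, z forward; pixel columns grow to the right and rows downward; lengths in m; the calibration is good to about 2 mm. A picture is of the moment at which its call begins: read the wrist's pose just before it. calibration takes no time and is no camera call; for the wrist camera it gives the pose at the moment of the call.
- bot.finish_job(): hands the job in; it is judged then, once.
Trained networks look in the newest picture that a camera, given by its name, has taken for a name from the list of things; names that differ only in an ending like _2 or _b are one class to them, and where a whole thing is asked for, a point or a joint stands for the part that bears it (a point fixed in the world has none). Each returns a list of dicts, best first, with "score" (0 to 1); they miss things now and then, are a little off and sometimes report something else, mostly with a low value. They report only what shows in the picture. A call takes as long as a camera call.
- eyes.boxes_of(camera, thing): "rect" ([centre column, centre row, width, height] in pixels, round what is visible of it).
- eyes.silhouettes(camera, thing): "pixels" (420x560 bool, what is visible of it) and "rect" ([centre column, centre row, width, height] in pixels, round what is visible of it).
- eyes.tip_of(camera, thing): "at" ([column, row] in pixels: a listed point, or the origin of a listed thing).
The state is a dict: "time_s": time; "joint_pos": joint angles; "joint_vel": joint speeds; "effort": joint torques, N m; "tcp_pos": TCP position; "tcp_rot": TCP orientation; "wrist_force": force on the tool from outside, world axes, zero at the start; "moment": the same for the moment, N m; "grip_width": finger opening in m; "gripper_force": force on a finger pad.
Only numpy, scipy, OpenCV 4.12 (cv2) and the standard library are available. Lean on these libraries where they do the work, as an engineer would, in place of code of your own. Each camera call takes 0.05 s, during which the arm holds its last target. There are 200 camera calls.

TASK

Clear up the tumblers after the tea break: nest the three empty ones, upright and one inside the other in any order, into a single stack in whichever of the two trays is free, well in from its rim, setting each down rather than dropping it. The tumbler that holds the glue stick is still in use, so leave it where it stands with the stick in it, and leave everything else on the desk in its place.

Things in the scene. Friction and masses are not known exactly. Their poses are not given: they have to be found in the camera images.
- tumbler_red: red plastic tumbler, 90 mm tall, 110 g, same shape as the others: rim band 68 mm across from 62 mm up (grip here), below it a cone from 57 mm to 41 mm across at the foot; wall 2 mm, mouth 63 mm, inner floor 30 mm above the underside. Nested in another it stands 30 mm higher, with 2 mm play; only its band shows. Origin: centre of the underside, z up. Empty, or holding the glue stick
- tumbler_yellow: yellow plastic tumbler, 90 mm tall, 110 g, same shape as the others: rim band 68 mm across from 62 mm up (grip here), below it a cone from 57 mm to 41 mm across at the foot; wall 2 mm, mouth 63 mm, inner floor 30 mm above the underside. Nested in another it stands 30 mm higher, with 2 mm play; only its band shows. Origin: centre of the underside, z up. Empty, or holding the glue stick
- tumbler_green: green plastic tumbler, 90 mm tall, 110 g, same shape as the others: rim band 68 mm across from 62 mm up (grip here), below it a cone from 57 mm to 41 mm across at the foot; wall 2 mm, mouth 63 mm, inner floor 30 mm above the underside. Nested in another it stands 30 mm higher, with 2 mm play; only its band shows. Origin: centre of the underside, z up. Empty, or holding the glue stick
- tumbler_blue: blue plastic tumbler, 90 mm tall, 110 g, same shape as the others: rim band 68 mm across from 62 mm up (grip here), below it a cone from 57 mm to 41 mm across at the foot; wall 2 mm, mouth 63 mm, inner floor 30 mm above the underside. Nested in another it stands 30 mm higher, with 2 mm play; only its band shows. Origin: centre of the underside, z up. Empty, or holding the glue stick
- glue_stick: glue stick, 29 mm across, 115 mm tall, white with an orange cap, standing upright inside one of the tumblers (its top 145 mm above the desk); origin: centre of its underside
- tray_grey: square shallow drinks tray, grey plastic, fixed to the desk, 150 x 150 mm, rim 18 mm high, 5 mm thick floor and walls; origin: centre of its underside, on the desk (inner floor 5 mm above). One of the two trays is taken by the tea tin, the other is free
- tray_wood: square shallow drinks tray, brown wood, fixed to the desk, 150 x 150 mm, rim 18 mm high, 5 mm thick floor and walls; origin: centre of its underside, on the desk (inner floor 5 mm above). One of the two trays is taken by the tea tin, the other is free
- tea_tin: round green tea tin with a brass lid, 81 mm across, 120 mm tall, standing in the middle of one of the trays; origin: centre of its underside
- carton: loose drink carton, white with a red band and red top ridge, 66 x 66 mm, 148 mm tall; origin: centre of its underside
- bottle: loose green glass bottle with a white cap, 58 mm across, 160 mm tall; origin: centre of its underside
- stapler: loose blue and black stapler lying along its own x, 145 x 36 mm, 49 mm tall; origin: centre of its underside
- mouse: loose grey computer mouse, 100 (own x) x 58 mm, 31 mm tall; origin: centre of its underside
- calculator: loose black calculator, 150 (own x) x 85 mm, 19 mm tall; origin: centre of its underside
- tape_roll: loose roll of yellow tape lying flat, 56 mm across, 24 mm tall; origin: centre of its underside
- note_block: loose block of white notes, 50 x 50 mm, 30 mm tall; origin: centre of its underside

How it is judged:
At the end, for the whole second after the job is handed in: The three tumblers without the glue stick are nested (axes within 9 mm), upright within 5 deg, at rest, in the tray without the tin: within 55 mm of its centre, top one's underside under 71 mm above the desk. The glue-stick tumbler stands within 20 mm of its place, stick in it (within 30 mm) (((((horizontal distance between glue_stick and tumbler_red below 0.02 m and distance of tumbler_red from where it was at the start of the episode below 0.02 m and angle between tumbler_red's own z axis and vertical below 0.09 rad) or (horizontal distance between tumbler_red and tray_grey below 0.055 m and z of tumbler_red in the frame of tray_grey below 0.071 m and angle between tumbler_red's own z axis and vertical below 0.09 rad)) and ((horizontal distance between glue_stick and tumbler_yellow below 0.02 m and distance of tumbler_yellow from where it was at the start of the episode below 0.02 m and angle between tumbler_yellow's own z axis and vertical below 0.09 rad) or (horizontal distance between tumbler_yellow and tray_grey below 0.055 m and z of tumbler_yellow in the frame of tray_grey below 0.071 m and angle between tumbler_yellow's own z axis and vertical below 0.09 rad)) and ((horizontal distance between glue_stick and tumbler_green below 0.02 m and distance of tumbler_green from where it was at the start of the episode below 0.02 m and angle between tumbler_green's own z axis and vertical below 0.09 rad) or (horizontal distance between tumbler_green and tray_grey below 0.055 m and z of tumbler_green in the frame of tray_grey below 0.071 m and angle between tumbler_green's own z axis and vertical below 0.09 rad)) and ((horizontal distance between glue_stick and tumbler_blue below 0.02 m and distance of tumbler_blue from where it was at the start of the episode below 0.02 m and angle between tumbler_blue's own z axis and vertical below 0.09 rad) or (horizontal distance between tumbler_blue and tray_grey below 0.055 m and z of tumbler_blue in the frame of tray_grey below 0.071 m and angle between tumbler_blue's own z axis and vertical below 0.09 rad))) or (((horizontal distance between glue_stick and tumbler_red below 0.02 m and distance of tumbler_red from where it was at the start of the episode below 0.02 m and angle between tumbler_red's own z axis and vertical below 0.09 rad) or (horizontal distance between tumbler_red and tray_wood below 0.055 m and z of tumbler_red in the frame of tray_wood below 0.071 m and angle between tumbler_red's own z axis and vertical below 0.09 rad)) and ((horizontal distance between glue_stick and tumbler_yellow below 0.02 m and distance of tumbler_yellow from where it was at the start of the episode below 0.02 m and angle between tumbler_yellow's own z axis and vertical below 0.09 rad) or (horizontal distance between tumbler_yellow and tray_wood below 0.055 m and z of tumbler_yellow in the frame of tray_wood below 0.071 m and angle between tumbler_yellow's own z axis and vertical below 0.09 rad)) and ((horizontal distance between glue_stick and tumbler_green below 0.02 m and distance of tumbler_green from where it was at the start of the episode below 0.02 m and angle between tumbler_green's own z axis and vertical below 0.09 rad) or (horizontal distance between tumbler_green and tray_wood below 0.055 m and z of tumbler_green in the frame of tray_wood below 0.071 m and angle between tumbler_green's own z axis and vertical below 0.09 rad)) and ((horizontal distance between glue_stick and tumbler_blue below 0.02 m and distance of tumbler_blue from where it was at the start of the episode below 0.02 m and angle between tumbler_blue's own z axis and vertical below 0.09 rad) or (horizontal distance between tumbler_blue and tray_wood below 0.055 m and z of tumbler_blue in the frame of tray_wood below 0.071 m and angle between tumbler_blue's own z axis and vertical below 0.09 rad)))) and (horizontal distance between tumbler_yellow and tumbler_red below 0.009 m or horizontal distance between glue_stick and tumbler_yellow below 0.02 m or horizontal distance between glue_stick and tumbler_red below 0.02 m) and (horizontal distance between tumbler_green and tumbler_red below 0.009 m or horizontal distance between glue_stick and tumbler_green below 0.02 m or horizontal distance between glue_stick and tumbler_red below 0.02 m) and (horizontal distance between tumbler_green and tumbler_yellow below 0.009 m or horizontal distance between glue_stick and tumbler_green below 0.02 m or horizontal distance between glue_stick and tumbler_yellow below 0.02 m) and (horizontal distance between tumbler_blue and tumbler_red below 0.009 m or horizontal distance between glue_stick and tumbler_blue below 0.02 m or horizontal distance between glue_stick and tumbler_red below 0.02 m) and (horizontal distance between tumbler_blue and tumbler_yellow below 0.009 m or horizontal distance between glue_stick and tumbler_blue below 0.02 m or horizontal distance between glue_stick and tumbler_yellow below 0.02 m) and (horizontal distance between tumbler_blue and tumbler_green below 0.009 m or horizontal distance between glue_stick and tumbler_blue below 0.02 m or horizontal distance between glue_stick and tumbler_green below 0.02 m) and distance of glue_stick from where it was at the start of the episode below 0.03 m and linear speed of each of tumbler_red, tumbler_yellow, tumbler_green, tumbler_blue below 0.03 m/s); the robot touches nothing.
It fails at once if the glue stick, or the tumbler it stands in, is shifted by more than 30 mm or tipped over (distance of glue_stick from where it was at the start of the episode above 0.03 m or angle between glue_stick's own z axis and vertical above 0.5 rad).
It fails at once if another thing on the desk is shifted by more than 30 mm or knocked over (distance of any of carton, bottle, tea_tin, stapler, mouse, calculator, tape_roll, note_block from where it was at the start of the episode above 0.03 m or angle between any of carton, bottle, tea_tin, stapler, mouse, calculator, tape_roll, note_block's own z axis and vertical above 0.5 rad).
It fails at once if a tumbler is dropped or thrown: it moves faster than 0.7 m/s out of the fingers (a fall of about 25 mm) ((linear speed of tumbler_red above 0.7 m/s and contact force between the fingers and tumbler_red below 0.05 N) or (linear speed of tumbler_yellow above 0.7 m/s and contact force between the fingers and tumbler_yellow below 0.05 N) or (linear speed of tumbler_green above 0.7 m/s and contact force between the fingers and tumbler_green below 0.05 N) or (linear speed of tumbler_blue above 0.7 m/s and contact force between the fingers and tumbler_blue below 0.05 N)).
It also fails if it takes over 72 s, if anything falls off the work surface, if the arm or the gripper's body presses on something with over 40 N, if the wrist force passes 120 N, or if a joint passes its speed limit or range.

## Working session

There is one attempt and no reset: what is moved stays moved. The work goes in short steps, Python scripts to look and compute and a tool call to move; the robot and the scene stay as the last step left them, time stands still between calls to the robot, and variables do not carry over. Pictures are saved under pics/ and viewed, at most 10 in all, crops included, and the job is handed in when it is done.

Besides the shell and the picture viewer there is one more tool, called after "Call:" as name(argument=value, ...), one argument or row to a line, values as JSON. drive_tool: Moves the arm, as the interface text tells. Its arguments: {"type":"object","properties":{"steps":{"type":"array"},"grip_force":{"type":"number"}},"required":["steps"]}

```bash
mkdir -p pics
cat > h.py <<'E'
from workcell import bot, eyes
import numpy as np, cv2
from scipy.spatial.transform import Rotation as R
def rot(c):
    r=np.array(c["rotation"],float)
    return r if r.shape==(3,3) else R.from_rotvec(r).as_matrix()
def cloud(cam,depth,c):
    K=np.array(c["mtx"]);v,u=np.mgrid[:420,:560]
    p=np.stack([(u-K[0,2])/K[0,0]*depth,(v-K[1,2])/K[1,1]*depth,depth],-1)
    return p@rot(c).T+np.array(c["xyz"])
def snap(cam,save=None):
    c=eyes.calibration(cam);img,d=eyes.snapshot(cam)
    if save: cv2.imwrite("pics/"+save,img[:,:,::-1])
    return img,d,cloud(cam,d,c)
def circ(p):  # circle fit xy
    A=np.c_[2*p,np.ones(len(p))];s=np.linalg.lstsq(A,(p**2).sum(1),rcond=None)[0]
    return s[:2],np.sqrt(s[2]+s[0]**2+s[1]**2)
E
python3 - <<'E'
from h import *
print(eyes.calibration("scene"),eyes.calibration("side")["xyz"],bot.get_state())
for cam in("scene","side"):
    img,d,P=snap(cam,cam+"0.png")
    for n in "tumbler_red tumbler_yellow tumbler_green tumbler_blue glue_stick tray_grey tray_wood tea_tin carton bottle stapler mouse calculator tape_roll note_block".split():
        s=eyes.silhouettes(cam,n)[:1]
        for q in s:
            m=q["pixels"]&(d>0);p=P[m]
            if len(p)<5: continue
            zt=np.percentile(p[:,2],98);t=p[p[:,2]>zt-.012]
            print(cam,n,round(q["score"],2),np.round(q["rect"]),"ztop",zt.round(3),"topmid",((t.max(0)+t.min(0))/2)[:2].round(3),"ext",np.percentile(p,2,axis=0).round(3),np.percentile(p,98,axis=0).round(3))
E
```

```text
{'mtx': array([[454.27935904,   0.        , 278.99140119],
       [  0.        , 454.27935904, 208.38677119],
       [  0.        ,   0.        ,   1.        ]]), 'xyz': array([ 1.08289153, -0.07671203,  0.91001461]), 'rotation': array([-2.03286256, -1.81675948,  0.45539327])} [0.29160434 0.79828713 0.88140505] {'time_s': 0.0, 'joint_pos': array([-0.04152883,  0.41796768, -0.01029686,  1.61418871,  0.00471849,
        1.11071098, -0.05299676]), 'joint_vel': array([-0.00204043, -0.00089969, -0.00081957, -0.00033119, -0.00019719,
       -0.00153153, -0.00033923]), 'effort': array([ 3.52895018e-03, -8.51262331e+01,  6.40313700e-01, -4.25991547e+01,
       -4.87577857e-02,  1.87510403e-02,  1.73272206e-04]), 'tcp_pos': array([ 6.24608942e-01, -4.90210835e-06,  2.04823149e-01]), 'tcp_rot': array([-2.22082621e+00, -2.22092165e+00,  1.50850091e-03]), 'wrist_force': array([ 0.07131271,  0.26051567, -0.86614934]), 'moment': array([0.00839156, 0.01059292, 0.00812477]), 'gripper_force': 0.0, 'grip_width': 0.09402012032324768}
scene tumbler_red 0.92 [233. 225.  30.  38.] ztop 0.091 topmid [ 0.64
[... 2783 characters left out ...]
.  23.  51.] ztop 0.159 topmid [0.768 0.019] ext [ 0.739 -0.011  0.   ] [0.791 0.05  0.159]
side stapler 0.58 [188. 273.  60.  38.] ztop 0.051 topmid [0.733 0.256] ext [0.66  0.24  0.003] [0.794 0.275 0.051]
side mouse 0.85 [342. 223.  40.  21.] ztop 0.033 topmid [ 0.416 -0.018] ext [ 0.365 -0.051  0.005] [0.458 0.018 0.033]
side calculator 0.6 [255. 154.  46.  22.] ztop 0.088 topmid [ 0.66  -0.068] ext [ 0.673 -0.295 -0.001] [ 0.801 -0.145  0.088]
side tape_roll 0.68 [271. 252.  21.  20.] ztop 0.026 topmid [0.564 0.128] ext [ 0.539  0.103 -0.001] [0.589 0.156 0.026]
side note_block 0.52 [308. 182.  14.  17.] ztop 0.032 topmid [ 0.548 -0.144] ext [ 0.532 -0.168  0.005] [ 0.563 -0.118  0.032]
```

View pics/scene0.png

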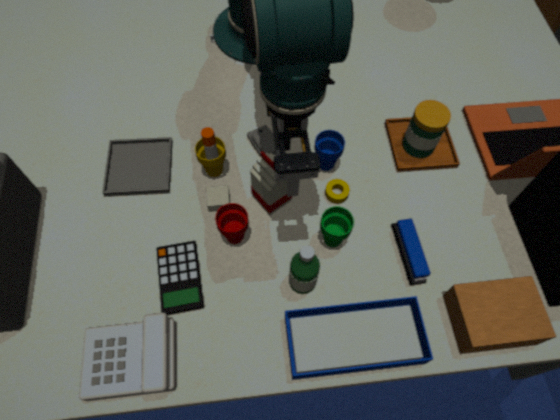

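Run:
```python
from h import *
c=eyes.calibration("wrist");print(c, R.from_rotvec(bot.get_state()["tcp_rot"]).as_matrix().round(3))
img,d,P=snap("wrist","w0.png")
for n in "tumbler_red tumbler_yellow tumbler_green tumbler_blue carton bottle tape_roll note_block".split():
    for q in eyes.silhouettes("wrist",n)[:1]:
        p=P[q["pixels"]&(d>0)]
        if len(p)<5: continue
        zt=np.percentile(p[:,2],98);t=p[p[:,2]>zt-.006]
        print(n,round(q["score"],2),np.round(q["rect"]),zt.round(3),circ(t[:,:2]))
```

```text
{'mtx': array([[322.92167471,   0.        , 282.7362873 ],
       [  0.        , 322.92167471, 206.21149478],
       [  0.        ,   0.        ,   1.        ]]), 'xyz': array([0.62560856, 0.07628943, 0.38437301]), 'rotation': array([ 2.87864763e+00, -2.56609957e-03,  7.50259928e-04])} [[-0.  1. -0.]
 [ 1.  0. -0.]
 [-0. -0. -1.]]
tumbler_red 0.64 [305. 289.  66.  60.] 0.09 (array([ 0.64788598, -0.11506554]), np.float64(0.03233990283310159))
tumbler_yellow 0.72 [157. 363.  13.  11.] 0.09 (array([ 0.47846741, -0.16463307]), np.float64(0.017509885751827596))
tumbler_green 0.88 [346.  94.  78.  82.] 0.09 (array([0.67911688, 0.096874  ]), np.float64(0.0324273144950394))
tumbler_blue 0.97 [123.  70. 101.  88.] 0.09 (array([0.48200651, 0.11520333]), np.float64(0.03252136771817799))
carton 0.67 [217. 224. 105. 107.] 0.148 (array([ 0.5762088 , -0.01317139]), np.float64(0.009468205658630909))
bottle 0.69 [442. 186. 118.  74.] 0.161 (array([0.76823345, 0.01760697]), np.float64(0.009764654632791197))
tape_roll 0.9 [227.  71.  58.  58.] 0.025 (array([0.56680402, 0.12550091]), np.float64(0.021481470747164097))
note_block 0.66 [229. 299.  43.  44.] 0.031 (array([ 0.56886378, -0.10464302]), np.float64(0.044614192758569045))
```

The picture shows the glue stick in the yellow tumbler (207,142). The grey tray (137,166) is free and the tin is in the wood tray. I'll stack red (233,225), then green (336,227), then blue (329,151) in the grey tray. It lies at about (0.443, -0.329).

Call:
drive_tool(
  steps=[
    [[0.078,-0.383,0],[0,0,0],94],
    [[0.078,-0.383,0],[0,0,0],94],
    [[0.078,-0.383,0],[0,0,0],94],
    [[0.078,-0.383,0],[0,0,0],94],
    [[0.078,-0.383,-0.15],[0,0,0],94],
    [[0.078,-0.383,-0.3],[0,0,0],94],
    [[0.078,-0.383,-0.4],[0,0,0],94],
    [[0.078,-0.383,-0.473],[0,0,0],94],
    [[0.078,-0.383,-0.473],[0,0,0],94],
    [[0.078,-0.383,-0.473],[0,0,0],94],
  ],
  grip_force=15,
)

```text
time_s: 3.05
tcp_pos: [0.6487, -0.1138, 0.0642]
tcp_rot: [-2.22, -2.222, -0.001]
wrist_force: [-0.1, -0.2, 0.4]
grip_width: 0.0942
gripper_force: 0.0
```

Call:
drive_tool(
  steps=[
    [[0,0,0],[0,0,0],60],
    [[0,0,0],[0,0,0],60],
    [[0,0,0],[0,0,0],60],
    [[0,0,0],[0,0,0],60],
    [[0,0,0],[0,0,0],60],
    [[0,0,0],[0,0,0],60],
    [[0,0,0],[0,0,0],60],
    [[0,0,0],[0,0,0],60],
  ],
)

```text
time_s: 3.85
tcp_pos: [0.6486, -0.1149, 0.0641]
tcp_rot: [2.221, 2.221, 0.001]
wrist_force: [-1.3, 0.3, 7.2]
grip_width: 0.0663
gripper_force: 15.2
```

Call:
drive_tool(
  steps=[
    [[0,0,0.05],[0,0,0],60],
    [[0,0,0.15],[0,0,0],60],
    [[0,0,0.3],[0,0,0],60],
    [[0,0,0.45],[0,0,0],60],
    [[0,0,0.6],[0,0,0],60],
    [[0,0,0.65],[0,0,0],60],
    [[0,0,0.65],[0,0,0],60],
  ],
)

```text
time_s: 4.55
tcp_pos: [0.6492, -0.1151, 0.2617]
tcp_rot: [2.219, 2.219, 0.004]
wrist_force: [0.7, -0.2, -2.0]
grip_width: 0.0665
gripper_force: 15.2
```

Run:
```python
from h import *
for cam in ("side","scene"):
    img,d,P=snap(cam)
    s=bot.get_state()
    for n in ("tumbler_red","tray_grey"):
        for q in eyes.silhouettes(cam,n)[:1]:
            p=P[q["pixels"]&(d>0)]
            print(cam,n,q["score"],s["tcp_pos"],s["wrist_force"],np.percentile(p,[2,50,98],axis=0).round(3).tolist())
img,d,P=snap("wrist","w1.png")
```

```text
side tumbler_red 0.96 [ 0.64839443 -0.11493223  0.25913829] [ 0.74375637  0.63755836 -2.13306116] [[0.618, -0.147, 0.2], [0.646, -0.098, 0.264], [0.68, -0.08, 0.287]]
side tray_grey 0.86 [ 0.64839443 -0.11493223  0.25913829] [ 0.74375637  0.63755836 -2.13306116] [[0.369, -0.402, 0.0], [0.43, -0.344, 0.005], [0.514, -0.25, 0.019]]
scene tray_grey 0.93 [ 0.64759879 -0.11478283  0.25669506] [ 0.81809682 -0.99893957 -2.30172281] [[0.37, -0.405, 0.002], [0.444, -0.334, 0.006], [0.519, -0.258, 0.02]]
```

View pics/w1.png

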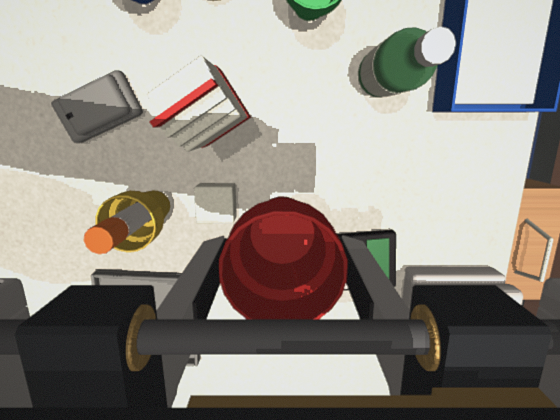

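Call:
drive_tool(
  steps=[
    [[-0.1,-0.1,0],[0,0,0],60],
    [[-0.2,-0.21,0],[0,0,0],60],
    [[-0.3,-0.32,0],[0,0,0],60],
    [[-0.4,-0.43,0],[0,0,0],60],
    [[-0.5,-0.54,0],[0,0,0],60],
    [[-0.6,-0.64,0],[0,0,0],60],
    [[-0.683,-0.713,0],[0,0,0],60],
    [[-0.683,-0.713,0],[0,0,0],60],
    [[-0.683,-0.713,0],[0,0,0],60],
  ],
)

```text
time_s: 5.8
tcp_pos: [0.4432, -0.3289, 0.2583]
tcp_rot: [-2.222, -2.22, 0.0]
wrist_force: [0.8, 0.2, -1.0]
grip_width: 0.0662
gripper_force: 15.0
```

Call:
drive_tool(
  steps=[
    [[0,0,-0.15],[0,0,0],60],
    [[0,0,-0.3],[0,0,0],60],
    [[0,0,-0.42],[0,0,0],60],
    [[0,0,-0.5],[0,0,0],60],
    [[0,0,-0.56],[0,0,0],60],
    [[0,0,-0.59],[0,0,0],60],
    [[0,0,-0.6],[0,0,0],60],
    [[0,0,-0.6],[0,0,0],60],
  ],
)

```text
time_s: 6.6
tcp_pos: [0.444, -0.3285, 0.0787]
tcp_rot: [2.221, 2.222, 0.0]
wrist_force: [0.0, 0.3, -0.7]
grip_width: 0.0661
gripper_force: 15.0
```

Call:
drive_tool(
  steps=[
    [[0,0,-0.01],[0,0,0],60],
    [[0,0,-0.02],[0,0,0],60],
    [[0,0,-0.03],[0,0,0],60],
    [[0,0,-0.03],[0,0,0],60],
    [[0,0,-0.03],[0,0,0],60],
  ],
)

```text
time_s: 7.1
tcp_pos: [0.4435, -0.3288, 0.0696]
tcp_rot: [-2.221, -2.221, 0.0]
wrist_force: [-0.3, 0.5, -1.5]
grip_width: 0.0663
gripper_force: 15.0
```

Call:
drive_tool(
  steps=[
    [[0,0,-0.004],[0,0,0],60],
    [[0,0,-0.004],[0,0,0],60],
    [[0,0,-0.004],[0,0,0],94],
    [[0,0,-0.004],[0,0,0],94],
    [[0,0,-0.004],[0,0,0],94],
    [[0,0,-0.004],[0,0,0],94],
    [[0,0,-0.004],[0,0,0],94],
    [[0,0,-0.004],[0,0,0],94],
  ],
)

```text
time_s: 7.9
tcp_pos: [0.4435, -0.3288, 0.0683]
tcp_rot: [-2.221, -2.221, 0.0]
wrist_force: [0.4, -0.9, 0.2]
grip_width: 0.0939
gripper_force: 0.0
```

Call:
drive_tool(
  steps=[
    [[0,0,0.1],[0,0,0],94],
    [[0,0,0.25],[0,0,0],94],
    [[0,0,0.4],[0,0,0],94],
    [[0,0,0.55],[0,0,0],94],
    [[0,0,0.63],[0,0,0],94],
    [[0,0,0.63],[0,0,0],94],
  ],
)

```text
time_s: 8.5
tcp_pos: [0.4447, -0.3296, 0.261]
tcp_rot: [2.218, 2.218, 0.002]
wrist_force: [0.1, -0.2, -0.2]
grip_width: 0.0939
gripper_force: 0.0
```

Run:
```python
from h import *
for cam in ("wrist","scene","side"):
    img,d,P=snap(cam,cam+"2.png")
    print(bot.get_state()["tcp_pos"])
    for n in ("tumbler_red","tumbler_green","tumbler_blue","tumbler_yellow"):
        for q in eyes.silhouettes(cam,n)[:1]:
            p=P[q["pixels"]&(d>0)]
            zt=np.percentile(p[:,2],98);t=p[abs(p[:,2]-zt)<.006]
            print(cam,n,round(q["score"],2),zt.round(3),circ(t[:,:2]))
```

```text
[ 0.4439635  -0.32911542  0.25866799]
wrist tumbler_red 0.71 0.095 (array([ 0.44335274, -0.32957679]), np.float64(0.03242437360311194))
wrist tumbler_yellow 0.72 0.091 (array([ 0.46986524, -0.15386694]), np.float64(0.03224126458133938))
[ 0.44310062 -0.32852627  0.25617229]
scene tumbler_red 0.86 0.097 (array([ 0.44297075, -0.33193926]), np.float64(0.032608351078435044))
scene tumbler_green 0.96 0.091 (array([0.67876424, 0.09418545]), np.float64(0.032594123848460645))
scene tumbler_blue 0.84 0.091 (array([0.48071424, 0.11249376]), np.float64(0.03257855604196632))
scene tumbler_yellow 0.59 0.092 (array([ 0.46965719, -0.15519156]), np.float64(0.03264140980811145))
[ 0.44340872 -0.3287207   0.25699404]
side tumbler_red 0.65 0.095 (array([ 0.4420686, -0.3264389]), np.float64(0.03251809077179529))
side tumbler_green 0.58 0.09 (array([0.67758809, 0.09973306]), np.float64(0.03248428143340939))
side tumbler_blue 0.75 0.089 (array([0.47977363, 0.11816311]), np.float64(0.032407022115930405))
side tumbler_yellow 0.91 0.09 (array([ 0.46862441, -0.1498862 ]), np.float64(0.03241164929495255))
```

Call:
drive_tool(
  steps=[
    [[0.07,0.13,0],[0,0,0],94],
    [[0.15,0.27,0],[0,0,0],94],
    [[0.23,0.41,0],[0,0,0],94],
    [[0.31,0.55,0],[0,0,0],94],
    [[0.38,0.69,0],[0,0,0],94],
    [[0.46,0.83,0],[0,0,0],94],
    [[0.54,0.97,0],[0,0,0],94],
    [[0.54,0.97,0],[0,0,0],94],
  ],
)

```text
time_s: 10.05
tcp_pos: [0.6073, -0.0308, 0.2568]
tcp_rot: [-2.211, -2.229, -0.003]
wrist_force: [-1.9, -1.5, -0.3]
grip_width: 0.094
gripper_force: 0.0
```

Call:
drive_tool(
  steps=[
    [[0.08,0.15,0],[0,0,0],94],
    [[0.16,0.3,0],[0,0,0],94],
    [[0.246,0.449,0],[0,0,0],94],
    [[0.246,0.449,0],[0,0,0],94],
    [[0.246,0.449,-0.15],[0,0,0],94],
    [[0.246,0.449,-0.3],[0,0,0],94],
    [[0.246,0.449,-0.45],[0,0,0],94],
    [[0.246,0.449,-0.45],[0,0,0],94],
  ],
)

```text
time_s: 10.85
tcp_pos: [0.6759, 0.096, 0.1165]
tcp_rot: [-2.218, -2.218, 0.012]
wrist_force: [-0.8, 0.0, -1.4]
grip_width: 0.0936
gripper_force: 0.0
```

Call:
drive_tool(
  steps=[
    [[0,0,-0.1],[0,0,0],94],
    [[0,0,-0.18],[0,0,0],94],
    [[0,0,-0.194],[0,0,0],94],
    [[0,0,-0.194],[0,0,0],94],
    [[0,0,-0.194],[0,0,0],60],
    [[0,0,-0.194],[0,0,0],60],
    [[0,0,-0.194],[0,0,0],60],
    [[0,0,-0.194],[0,0,0],60],
    [[0,0,-0.194],[0,0,0],60],
    [[0,0,-0.194],[0,0,0],60],
  ],
)

```text
time_s: 11.85
tcp_pos: [0.6796, 0.097, 0.0649]
tcp_rot: [2.221, 2.221, 0.001]
wrist_force: [-2.2, 0.2, 6.8]
grip_width: 0.0688
gripper_force: 15.0
```

Call:
drive_tool(
  steps=[
    [[0,0,0],[0,0,0],60],
    [[0,0,0],[0,0,0],60],
    [[0,0,0],[0,0,0],60],
    [[0,0,0.05],[0,0,0],60],
    [[0,0,0.15],[0,0,0],60],
    [[0,0,0.3],[0,0,0],60],
    [[0,0,0.45],[0,0,0],60],
    [[0,0,0.6],[0,0,0],60],
    [[0,0,0.65],[0,0,0],60],
    [[0,0,0.65],[0,0,0],60],
  ],
)

```text
time_s: 12.85
tcp_pos: [0.6801, 0.0971, 0.2625]
tcp_rot: [2.22, 2.22, 0.006]
wrist_force: [-0.5, 1.1, -1.8]
grip_width: 0.0685
gripper_force: 15.0
```

Run:
```python
from h import *
for cam in ("wrist","side"):
    img,d,P=snap(cam,cam+"3.png")
    print(bot.get_state()["tcp_pos"])
    for q in eyes.silhouettes(cam,"tumbler_green")[:1]:
        p=P[q["pixels"]&(d>0)]
        print(np.percentile(p,[2,98],axis=0).round(3))
        zt=np.percentile(p[:,2],98);t=p[abs(p[:,2]-zt)<.006]
        print(cam,round(q["score"],2),zt.round(3),circ(t[:,:2]))
```

```text
[0.67932475 0.09693498 0.25983696]
[[0.649 0.066 0.226]
 [0.712 0.131 0.288]]
wrist 0.91 0.288 (array([0.68056336, 0.09802537]), np.float64(0.03236972850453675))
[0.67855506 0.09676924 0.25749959]
[[0.648 0.066 0.196]
 [0.71  0.132 0.283]]
side 0.62 0.283 (array([0.67775923, 0.09931602]), np.float64(0.032490116030920675))
```

Call:
drive_tool(
  steps=[
    [[-0.04,-0.07,0],[0,0,0],60],
    [[-0.1,-0.18,0],[0,0,0],60],
    [[-0.17,-0.31,0],[0,0,0],60],
    [[-0.24,-0.44,0],[0,0,0],60],
    [[-0.31,-0.57,0],[0,0,0],60],
    [[-0.38,-0.7,0],[0,0,0],60],
    [[-0.45,-0.82,0],[0,0,0],60],
    [[-0.52,-0.94,0],[0,0,0],60],
    [[-0.54,-0.97,0],[0,0,0],60],
  ],
)

```text
time_s: 13.95
tcp_pos: [0.5144, -0.1983, 0.2581]
tcp_rot: [-2.227, -2.215, 0.003]
wrist_force: [0.2, -0.2, -1.2]
grip_width: 0.0684
gripper_force: 15.0
```

Call:
drive_tool(
  steps=[
    [[-0.06,-0.11,0],[0,0,0],60],
    [[-0.12,-0.22,0],[0,0,0],60],
    [[-0.18,-0.34,0],[0,0,0],60],
    [[-0.246,-0.45,0],[0,0,0],60],
    [[-0.246,-0.45,0],[0,0,0],60],
    [[-0.246,-0.45,0],[0,0,0],60],
    [[-0.246,-0.45,-0.1],[0,0,0],60],
    [[-0.246,-0.45,-0.2],[0,0,0],60],
    [[-0.246,-0.45,-0.25],[0,0,0],60],
    [[-0.246,-0.45,-0.25],[0,0,0],60],
  ],
)

```text
time_s: 14.95
tcp_pos: [0.4432, -0.327, 0.1817]
tcp_rot: [-2.216, -2.221, 0.001]
wrist_force: [-0.7, -0.2, -0.6]
grip_width: 0.0689
gripper_force: 15.0
```

Run:
```python
from h import *
for cam in ("scene","side"):
    img,d,P=snap(cam,cam+"4.png")
    print(bot.get_state()["tcp_pos"])
    for n in ("tumbler_red","tumbler_green"):
      for q in eyes.silhouettes(cam,n)[:1]:
        p=P[q["pixels"]&(d>0)]
        zt=np.percentile(p[:,2],98);t=p[abs(p[:,2]-zt)<.006]
        print(cam,n,round(q["score"],2),zt.round(3),circ(t[:,:2]),np.percentile(p,[2,98],axis=0).round(3).tolist())
```

```text
[ 0.44377502 -0.32768971  0.18328762]
scene tumbler_red 0.88 0.097 (array([ 0.44332622, -0.33189775]), np.float64(0.03258899906372643)) [[0.416, -0.364, 0.009], [0.476, -0.3, 0.097]]
scene tumbler_green 0.58 0.209 (array([ 0.44369187, -0.3288608 ]), np.float64(0.03264203168955007)) [[0.41, -0.355, 0.121], [0.475, -0.296, 0.209]]
[ 0.44425128 -0.32891463  0.18511184]
side tumbler_red 0.72 0.02 (array([ 0.73070495, -0.22840318]), np.float64(0.04777895908597933)) [[0.658, -0.268, 0.005], [0.802, -0.188, 0.02]]
side tumbler_green 0.84 0.209 (array([ 0.44381797, -0.32546749]), np.float64(0.03269753793925283)) [[0.413, -0.361, 0.126], [0.473, -0.292, 0.209]]
```

Call:
drive_tool(
  steps=[
    [[0,0,-0.04],[0,0,0],60],
    [[0,0,-0.08],[0,0,0],60],
    [[0,0,-0.12],[0,0,0],60],
    [[0,0,-0.16],[0,0,0],60],
    [[0,0,-0.2],[0,0,0],60],
    [[0,0,-0.23],[0,0,0],60],
    [[0,0,-0.25],[0,0,0],60],
    [[0,0,-0.26],[0,0,0],60],
    [[0,0,-0.26],[0,0,0],60],
  ],
)

```text
time_s: 16.15
tcp_pos: [0.4435, -0.3291, 0.1059]
tcp_rot: [-2.221, -2.221, 0.0]
wrist_force: [-0.1, 0.3, -1.8]
grip_width: 0.0686
gripper_force: 15.0
```

Call:
drive_tool(
  steps=[
    [[0,0,-0.01],[0,0,0],60],
    [[0,0,-0.018],[0,0,0],60],
    [[0,0,-0.018],[0,0,0],60],
    [[0,0,-0.018],[0,0,0],60],
  ],
)

```text
time_s: 16.55
tcp_pos: [0.4435, -0.3291, 0.1008]
tcp_rot: [2.221, 2.221, -0.0]
wrist_force: [-0.2, -0.1, -1.6]
grip_width: 0.069
gripper_force: 15.0
```

Call:
drive_tool(
  steps=[
    [[0,0,-0.006],[0,0,0],60],
    [[0,0,-0.006],[0,0,0],60],
    [[0,0,-0.006],[0,0,0],60],
  ],
)

```text
time_s: 16.85
tcp_pos: [0.4438, -0.3295, 0.0995]
tcp_rot: [2.221, 2.221, 0.0]
wrist_force: [-2.2, 0.3, 7.2]
grip_width: 0.0686
gripper_force: 15.0
```

Call:
drive_tool(
  steps=[
    [[0,0,0],[0,0,0],94],
    [[0,0,0],[0,0,0],94],
    [[0,0,0],[0,0,0],94],
    [[0,0,0],[0,0,0],94],
    [[0,0,0],[0,0,0],94],
    [[0,0,0.1],[0,0,0],94],
    [[0,0,0.25],[0,0,0],94],
    [[0,0,0.4],[0,0,0],94],
    [[0,0,0.53],[0,0,0],94],
    [[0,0,0.53],[0,0,0],94],
  ],
)

```text
time_s: 17.85
tcp_pos: [0.4451, -0.3304, 0.2631]
tcp_rot: [2.216, 2.216, 0.003]
wrist_force: [-0.2, -0.6, 0.2]
grip_width: 0.0941
gripper_force: 0.0
```

Run:
```python
from h import *
for cam in ("wrist","scene","side"):
    img,d,P=snap(cam,cam+"5.png")
    print(bot.get_state()["tcp_pos"])
    for n in ("tumbler_green","tumbler_blue"):
      for q in eyes.silhouettes(cam,n)[:1]:
        p=P[q["pixels"]&(d>0)]
        zt=np.percentile(p[:,2],98);t=p[abs(p[:,2]-zt)<.006]
        print(cam,n,round(q["score"],2),zt.round(3),circ(t[:,:2]))
```

```text
[ 0.44429784 -0.32969147  0.26015713]
wrist tumbler_green 0.86 0.125 (array([ 0.44351093, -0.32863853]), np.float64(0.03246928351387252))
[ 0.44303668 -0.32874731  0.25670246]
scene tumbler_green 0.64 0.126 (array([ 0.44300949, -0.33100531]), np.float64(0.032506243915555864))
scene tumbler_blue 0.76 0.092 (array([0.4807907 , 0.11235141]), np.float64(0.03277826874274208))
[ 0.4431221  -0.32882582  0.25680184]
side tumbler_green 0.83 0.125 (array([ 0.44273099, -0.32530324]), np.float64(0.032714046930400316))
side tumbler_blue 0.69 0.09 (array([0.47996562, 0.11770268]), np.float64(0.03256478627655045))
```

Call:
drive_tool(
  steps=[
    [[0.01,0.15,0],[0,0,0],94],
    [[0.02,0.3,0],[0,0,0],94],
    [[0.03,0.45,0],[0,0,0],94],
    [[0.05,0.6,0],[0,0,0],94],
    [[0.06,0.75,0],[0,0,0],94],
    [[0.07,0.9,0],[0,0,0],94],
    [[0.08,0.98,0],[0,0,0],94],
    [[0.08,0.98,0],[0,0,0],94],
  ],
)

```text
time_s: 19.1
tcp_pos: [0.4676, -0.0318, 0.2578]
tcp_rot: [-2.216, -2.227, -0.0]
wrist_force: [-0.3, -0.7, 0.3]
grip_width: 0.094
gripper_force: 0.0
```

Call:
drive_tool(
  steps=[
    [[0.02,0.15,0],[0,0,0],94],
    [[0.03,0.3,0],[0,0,0],94],
    [[0.047,0.5,0],[0,0,0],94],
    [[0.047,0.5,0],[0,0,0],94],
    [[0.047,0.5,0],[0,0,0],94],
    [[0.047,0.5,0],[0,0,0],94],
    [[0.047,0.5,-0.15],[0,0,0],94],
    [[0.047,0.5,-0.3],[0,0,0],94],
    [[0.047,0.5,-0.42],[0,0,0],94],
    [[0.047,0.5,-0.42],[0,0,0],94],
  ],
)

```text
time_s: 20.1
tcp_pos: [0.4794, 0.1123, 0.1284]
tcp_rot: [-2.222, -2.217, 0.01]
wrist_force: [0.1, -0.2, -0.6]
grip_width: 0.0943
gripper_force: 0.0
```

Call:
drive_tool(
  steps=[
    [[0,0,-0.1],[0,0,0],94],
    [[0,0,-0.2],[0,0,0],94],
    [[0,0,-0.226],[0,0,0],94],
    [[0,0,-0.226],[0,0,0],94],
    [[0,0,-0.226],[0,0,0],60],
    [[0,0,-0.226],[0,0,0],60],
    [[0,0,-0.226],[0,0,0],60],
    [[0,0,-0.226],[0,0,0],60],
    [[0,0,-0.226],[0,0,0],60],
    [[0,0,-0.226],[0,0,0],60],
  ],
)

```text
time_s: 21.1
tcp_pos: [0.482, 0.1151, 0.0648]
tcp_rot: [2.221, 2.221, 0.001]
wrist_force: [-1.2, 0.3, 9.1]
grip_width: 0.0688
gripper_force: 15.0
```

Call:
drive_tool(
  steps=[
    [[0,0,0],[0,0,0],60],
    [[0,0,0],[0,0,0],60],
    [[0,0,0],[0,0,0],60],
    [[0,0,0.05],[0,0,0],60],
    [[0,0,0.15],[0,0,0],60],
    [[0,0,0.3],[0,0,0],60],
    [[0,0,0.45],[0,0,0],60],
    [[0,0,0.6],[0,0,0],60],
    [[0,0,0.65],[0,0,0],60],
    [[0,0,0.65],[0,0,0],60],
  ],
)

```text
time_s: 22.1
tcp_pos: [0.4825, 0.1152, 0.2615]
tcp_rot: [2.22, 2.22, 0.005]
wrist_force: [-0.3, -1.1, -2.0]
grip_width: 0.0689
gripper_force: 15.0
```

Run:
```python
from h import *
for cam in ("wrist","side"):
    img,d,P=snap(cam,cam+"6.png")
    print(bot.get_state()["tcp_pos"])
    for q in eyes.silhouettes(cam,"tumbler_blue")[:1]:
        p=P[q["pixels"]&(d>0)]
        print(np.percentile(p,[2,98],axis=0).round(3))
        zt=np.percentile(p[:,2],98);t=p[abs(p[:,2]-zt)<.006]
        print(cam,round(q["score"],2),zt.round(3),circ(t[:,:2]))
```

```text
[0.48170887 0.1149066  0.25952172]
[0.48098083 0.11472674 0.25787995]
[[0.45  0.083 0.194]
 [0.513 0.15  0.283]]
side 0.88 0.283 (array([0.4805196, 0.1172947]), np.float64(0.032637575888769844))
```

Call:
drive_tool(
  steps=[
    [[-0.01,-0.08,0],[0,0,0],60],
    [[-0.02,-0.2,0],[0,0,0],60],
    [[-0.03,-0.33,0],[0,0,0],60],
    [[-0.04,-0.46,0],[0,0,0],60],
    [[-0.05,-0.59,0],[0,0,0],60],
    [[-0.06,-0.72,0],[0,0,0],60],
    [[-0.07,-0.85,0],[0,0,0],60],
    [[-0.08,-0.98,0],[0,0,0],60],
  ],
)

```text
time_s: 23.1
tcp_pos: [0.4567, -0.1805, 0.2579]
tcp_rot: [-2.22, -2.22, 0.002]
wrist_force: [0.7, 0.4, -0.7]
grip_width: 0.0689
gripper_force: 15.0
```

Call:
drive_tool(
  steps=[
    [[-0.02,-0.12,0],[0,0,0],60],
    [[-0.03,-0.24,0],[0,0,0],60],
    [[-0.04,-0.36,0],[0,0,0],60],
    [[-0.047,-0.45,0],[0,0,0],60],
    [[-0.047,-0.5,0],[0,0,0],60],
    [[-0.047,-0.5,0],[0,0,0],60],
    [[-0.047,-0.5,-0.08],[0,0,0],60],
    [[-0.047,-0.5,-0.15],[0,0,0],60],
    [[-0.047,-0.5,-0.15],[0,0,0],60],
    [[-0.047,-0.5,-0.15],[0,0,0],60],
  ],
)

```text
time_s: 24.1
tcp_pos: [0.4438, -0.3281, 0.2143]
tcp_rot: [-2.22, -2.222, 0.0]
wrist_force: [-0.9, 0.4, -0.2]
grip_width: 0.069
gripper_force: 15.0
```

Run:
```python
from h import *
for cam in ("scene","side"):
    img,d,P=snap(cam)
    print(bot.get_state()["tcp_pos"])
    for n in ("tumbler_blue","tumbler_green"):
      for q in eyes.silhouettes(cam,n)[:1]:
        p=P[q["pixels"]&(d>0)]
        zt=np.percentile(p[:,2],98);t=p[abs(p[:,2]-zt)<.006]
        print(cam,n,round(q["score"],2),zt.round(3),circ(t[:,:2]),np.percentile(p,[2,98],axis=0).round(3).tolist())
```

```text
[ 0.44405182 -0.32857025  0.214959  ]
scene tumbler_blue 0.75 0.316 (array([ 0.51022978, -0.30378894]), np.float64(0.013909220588607205)) [[0.411, -0.361, 0.151], [0.514, -0.296, 0.316]]
scene tumbler_green 0.59 0.128 (array([ 0.44317822, -0.33099967]), np.float64(0.032536484538564676)) [[0.413, -0.363, 0.068], [0.476, -0.298, 0.128]]
[ 0.44394962 -0.3290993   0.21509362]
side tumbler_blue 0.72 0.145 (array([ 0.46798096, -0.14638099]), np.float64(0.009944232773645069)) [[0.455, -0.177, 0.067], [0.481, -0.133, 0.145]]
side tumbler_green 0.67 0.125 (array([ 0.44215461, -0.32545895]), np.float64(0.032328311322635354)) [[0.41, -0.36, 0.089], [0.473, -0.292, 0.125]]
```

Call:
drive_tool(
  steps=[
    [[0,0,-0.04],[0,0,0],60],
    [[0,0,-0.08],[0,0,0],60],
    [[0,0,-0.12],[0,0,0],60],
    [[0,0,-0.16],[0,0,0],60],
    [[0,0,-0.2],[0,0,0],60],
    [[0,0,-0.23],[0,0,0],60],
    [[0,0,-0.25],[0,0,0],60],
    [[0,0,-0.26],[0,0,0],60],
    [[0,0,-0.26],[0,0,0],60],
  ],
)

```text
time_s: 25.3
tcp_pos: [0.4435, -0.3291, 0.136]
tcp_rot: [-2.221, -2.221, 0.0]
wrist_force: [-0.5, -0.4, -0.7]
grip_width: 0.0689
gripper_force: 15.0
```

Call:
drive_tool(
  steps=[
    [[0,0,-0.01],[0,0,0],60],
    [[0,0,-0.018],[0,0,0],60],
    [[0,0,-0.024],[0,0,0],60],
    [[0,0,-0.024],[0,0,0],60],
    [[0,0,-0.024],[0,0,0],60],
  ],
)

```text
time_s: 25.8
tcp_pos: [0.4438, -0.3295, 0.1296]
tcp_rot: [2.221, 2.221, 0.0]
wrist_force: [-0.9, 1.5, 7.0]
grip_width: 0.0686
gripper_force: 15.0
```

Contact is felt, so I'll release, retreat and check.

Call:
drive_tool(
  steps=[
    [[0,0,0],[0,0,0],94],
    [[0,0,0],[0,0,0],94],
    [[0,0,0],[0,0,0],94],
    [[0,0,0],[0,0,0],94],
    [[0,0,0],[0,0,0],94],
    [[0,0,0.1],[0,0,0],94],
    [[0,0,0.25],[0,0,0],94],
    [[0,0,0.4],[0,0,0],94],
    [[0,0,0.5],[0,0,0],94],
    [[0,0,0.5],[0,0,0],94],
  ],
)

```text
time_s: 26.8
tcp_pos: [0.4448, -0.3301, 0.2831]
tcp_rot: [2.217, 2.217, 0.002]
wrist_force: [0.6, -0.0, -0.5]
grip_width: 0.0938
gripper_force: 0.0
```

Run:
```python
from h import *
for cam in ("wrist","scene","side"):
    img,d,P=snap(cam,cam+"9.png")
    for n in ("tumbler_blue","tumbler_green","tumbler_red","tumbler_yellow","glue_stick"):
      for q in eyes.silhouettes(cam,n)[:1]:
        p=P[q["pixels"]&(d>0)]
        zt=np.percentile(p[:,2],98);t=p[abs(p[:,2]-zt)<.006]
        print(cam,n,round(q["score"],2),zt.round(3),circ(t[:,:2]))
cv2.imwrite("pics/side9c.png",cv2.resize(cv2.imread("pics/side9.png"),(784,588)))
```

```text
wrist tumbler_blue 0.74 0.155 (array([ 0.44270917, -0.32840457]), np.float64(0.03249027907860261))
wrist tumbler_green 0.66 0.124 (array([ 0.44343038, -0.32987225]), np.float64(0.03449429869410968))
wrist tumbler_red 0.7 0.02 (array([ 0.73204001, -0.23687246]), np.float64(0.04904023748997691))
wrist tumbler_yellow 0.75 0.091 (array([ 0.46992273, -0.15373441]), np.float64(0.032314436122530675))
wrist glue_stick 0.18 0.129 (array([ 0.44352824, -0.3275843 ]), np.float64(0.032244037086638075))
scene tumbler_blue 0.58 0.157 (array([ 0.4424745 , -0.33038159]), np.float64(0.03251233228175326))
scene tumbler_green 0.56 0.127 (array([ 0.44465016, -0.33025853]), np.float64(0.03141647533792905))
scene tumbler_yellow 0.88 0.094 (array([ 0.4697167 , -0.15523618]), np.float64(0.032035479532205466))
scene glue_stick 0.74 0.148 (array([ 0.46995168, -0.15333927]), np.float64(0.010249799572542719))
side tumbler_blue 0.89 0.155 (array([ 0.44136669, -0.32517518]), np.float64(0.03220669829912863))
side tumbler_green 0.45 0.125 (array([ 0.44232079, -0.32259329]), np.float64(0.029829427600703177))
side tumbler_red 0.91 0.092 (array([ 0.44247795, -0.32431945]), np.float64(0.030797276145498365))
side tumbler_yellow 0.91 0.09 (array([ 0.46868078, -0.14963148]), np.float64(0.03272821361729886))
side glue_stick 0.63 0.146 (array([ 0.46786059, -0.14485086]), np.float64(0.008984647984703388))
```

View pics/side9c.png

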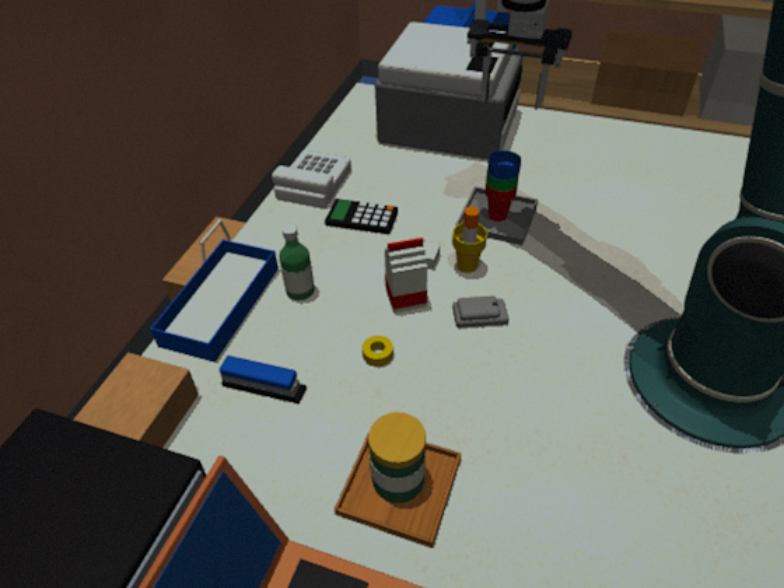

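The picture shows the nested stack of red, green and blue upright in the grey tray at (503,185). The yellow tumbler still holds the stick at (469,240), nothing else has moved, and the gripper is clear above.

```bash
python3 -c "
from workcell import bot
print(bot.finish_job())"
```

```text
the job is handed in; nothing more can be done
None
```

I nested red, green and blue upright in the middle of the grey tray and handed the job in (no verdict came back); the last camera check showed yellow in place with its glue stick and nothing else visibly moved.

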